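Set the clamp lever of a filter station and tug-test its cartridge

TASK

One of the two small containers (dark flask or strip canister) stands in the swing of the filter station's lever: stand that one upright in the shallow grey tray, then swing the lever round until it points the same way as the pointer on the scale below it, and let go of it. Then tug the white cartridge straight up by its grip with about 12 N (certainly less than 18 N) for half a second to confirm that it is held, let it settle back home and release it, leaving the lever on its mark and the pointer and everything else as they stood.

Things in the scene. Friction and masses are not known exactly. Their poses are not given: they have to be found in the camera images.
- station: grey filter station fixed to the bench, a block 136 x 100 mm, 48 mm high, with a round aluminium scale disc of 152 mm diameter on top (disc top 52 mm high). Origin on the bench under the vertical lever spindle (the disc's centre); its own x axis points to its back, so its front looks along its -x; z up. The cartridge stands 60 mm behind the spindle (+x). A monitor, 0.39 m high, stands behind it on the right
- lever (a joint): angle of the lever about the vertical spindle, rad, seen against the station: 0 = the lever points along the station's -x, positive = turned counter-clockwise seen from above (towards the station's -y). Turns freely between -1.35 and 1.35, stays where it is left (about 1.2 N at the grip moves it)
- lever_grip (a point): point on the upright black grip post at the lever's free end, 130 mm from the spindle; the post is round, 24 mm in diameter, from 76 to 128 mm above the bench; this point is on its axis at 105 mm. The flat steel arm (16 mm wide, 65 to 75 mm above the bench) runs from it to the spindle. The frame turns with the lever, its -x pointing outward along the arm
- pointer (a joint): angle of the dark arrow-like pointer on the scale about the same spindle, rad, same zero and sense as the lever: the lever must get the same value. Stiff; not to be moved
- pointer_tip (a point): tip of the pointer, 84 mm from the spindle, 56 mm above the bench, under the plane in which the lever swings. The frame turns with the pointer, its -x pointing outward along it
- cartridge (a joint): lift of the cartridge from its seat, m, 0 = home. A spring clip holds it down: it rises about 1 mm for each 1.5 N of pull (after 1 N for its own weight), so 12 N lifts it about 7 mm and 18 N about 11 mm; it goes back home by itself when lowered or let go
- cartridge_grip (a point): point on the axis of the cartridge's white round grip, 30 mm in diameter, from 88 to 130 mm above the bench; this point is at 110 mm when home. Below it are a 52 mm flange (70 to 74 mm high) and a dark 58 mm collar up to 68 mm high
- spill_tray_in (a point): middle of the inner floor of the shallow grey tray, fixed: 120 x 120 mm outside, walls 4 mm thick and 12 mm high, floor 4 mm above the bench. Its x and y axes are along its sides
- flask: dark violet round flask with black cap, 44 mm in diameter up to 78 mm, then a 25 mm cap, 94 mm high in all, about 0.13 kg; origin at the centre of its underside, z up. It stands either in the lever's swing in front of the station or off to the right, near the front edge of the shelf beside the tall bottle
- canister: white test-strip canister with shut green lid, round body 38 mm in diameter up to 78 mm, lid 40 mm, 93 mm high in all, about 0.05 kg; origin at the underside, 2 mm off the body's axis (the axis lies at its x = +2 mm), z up. It stands in whichever of those two places the flask does not
- tall_bottle: white round bottle, 46 mm in diameter, 206 mm high, standing near the tray; origin at the centre of its underside. Leave alone
- specimen_cup: specimen cup with yellow lid, 49 mm in diameter, 60 mm high, standing between the tray and the station; origin at the centre of its underside. Leave alone
- tape_roll: roll of paper tape lying flat, 96 mm in diameter, 25 mm high, behind the station on the left; origin at the centre of its underside. Leave alone
- petri: petri dish, 62 mm in diameter, 15 mm high, near the front edge of the shelf on the left; origin at the centre of its underside. Leave alone
Not all that is in view belongs to the job. Leave any orange look-alike of the canister alone.

How it is judged:
On the way, in this order (a step that is already met when the one before it is completed fails the run):
1. the container that stood in the lever's swing stands upright in the tray, released, and the other has not been moved (((x of flask in the frame of spill_tray_in between -0.038 and 0.038 m and y of flask in the frame of spill_tray_in between -0.038 and 0.038 m and height (world z) of flask below 0.012 m and angle between flask's own z axis and vertical below 0.12 rad and linear speed of flask below 0.03 m/s and contact force between flask and the fingers below 0.3 N and distance of canister from where it was at the start of the episode below 0.03 m) or (x of canister in the frame of spill_tray_in between -0.038 and 0.038 m and y of canister in the frame of spill_tray_in between -0.038 and 0.038 m and height (world z) of canister below 0.012 m and angle between canister's own z axis and vertical below 0.12 rad and linear speed of canister below 0.03 m/s and contact force between canister and the fingers below 0.3 N and distance of flask from where it was at the start of the episode below 0.03 m))), for 0.2 s.
2. the lever points along the pointer (within 4 degrees), at rest and released (((x of flask in the frame of spill_tray_in between -0.038 and 0.038 m and y of flask in the frame of spill_tray_in between -0.038 and 0.038 m and height (world z) of flask below 0.012 m and angle between flask's own z axis and vertical below 0.12 rad and linear speed of flask below 0.03 m/s and contact force between flask and the fingers below 0.3 N and distance of canister from where it was at the start of the episode below 0.03 m) or (x of canister in the frame of spill_tray_in between -0.038 and 0.038 m and y of canister in the frame of spill_tray_in between -0.038 and 0.038 m and height (world z) of canister below 0.012 m and angle between canister's own z axis and vertical below 0.12 rad and linear speed of canister below 0.03 m/s and contact force between canister and the fingers below 0.3 N and distance of flask from where it was at the start of the episode below 0.03 m)) and angle between the x axis of lever_grip and the x axis of pointer_tip, either way round below 0.07 rad and velocity of joint lever between -0.05 and 0.05 rad/s and contact force between lever and the fingers below 0.3 N), for 0.2 s.
3. the cartridge is tugged up with at least 7 N (lifted 4 mm or more against its clip) (angle between the x axis of lever_grip and the x axis of pointer_tip, either way round below 0.07 rad and value of joint cartridge above 0.004 m), for 0.3 s.
At the end, for the whole second after the job is handed in: The container that stood in the swing stands upright and released on the tray's floor, the other within 30 mm of its start; the lever at rest within 4 degrees (0.07 rad) of the pointer; the cartridge home (within 1.5 mm) (((x of flask in the frame of spill_tray_in between -0.038 and 0.038 m and y of flask in the frame of spill_tray_in between -0.038 and 0.038 m and height (world z) of flask below 0.012 m and angle between flask's own z axis and vertical below 0.12 rad and linear speed of flask below 0.03 m/s and contact force between flask and the fingers below 0.3 N and distance of canister from where it was at the start of the episode below 0.03 m) or (x of canister in the frame of spill_tray_in between -0.038 and 0.038 m and y of canister in the frame of spill_tray_in between -0.038 and 0.038 m and height (world z) of canister below 0.012 m and angle between canister's own z axis and vertical below 0.12 rad and linear speed of canister below 0.03 m/s and contact force between canister and the fingers below 0.3 N and distance of flask from where it was at the start of the episode below 0.03 m)) and angle between the x axis of lever_grip and the x axis of pointer_tip, either way round below 0.07 rad and velocity of joint lever between -0.05 and 0.05 rad/s and value of joint cartridge below 0.0015 m); the robot touches nothing.
It fails at once if the cartridge is pulled with more than about 20 N (lifted more than 13 mm) (value of joint cartridge above 0.013 m).
It fails at once if the pointer is shifted by more than 4 mm (distance of pointer_tip from where it was at the start of the episode above 0.004 m).
It fails at once if flask or canister is tipped over (angle between any of flask, canister's own z axis and vertical above 0.7 rad).
It fails at once if both flask and canister are moved (distance of each of flask, canister from where it was at the start of the episode above 0.03 m).
It fails at once if a bystander (tall bottle, specimen cup, tape roll, petri dish) is moved more than 30 mm or knocked over (distance of any of tall_bottle, specimen_cup, tape_roll, petri from where it was at the start of the episode above 0.03 m or angle between tall_bottle's own z axis and vertical above 0.4 rad).
It also fails if it takes over 72 s, if anything falls off the work surface, if the arm or the gripper's body presses on something with over 40 N, if the wrist force passes 120 N, or if a joint passes its speed limit or range.

ROBOT

A 6-joint arm with a two-finger parallel gripper is mounted at the origin on a cart in front of the work surface, level with it; the furniture and walls round the work are solid. World frame = base frame: x ahead of the robot, y to its left, z up, the work surface at z = 0. Lengths are in m, angles in rad, forces in N, time in s.
With the tool pointing down it reaches from about 0.25 to 0.775 m from the base axis. Payload 4 kg.
Tool frame: the origin (TCP) lies on the centre line of the jaws, within the pads' length; the fingertips stand 14 mm ahead of it and the grasp point (between the pads) lies 5 mm behind it (robot.tcp_to_tips is the distance from the TCP to the fingertips, in m); z points along the fingers, y is the line along which they close (so a half turn about z gives the same grasp; the last joint's range is limited). The gripper opens to 94 mm and grips with 3 to 60 N. Pads are 16 mm wide; open, the fingers measure 119 mm over their backs; the gripper's body (75 mm by 177 mm) begins 78 mm behind the grasp point.
Start: joints at [1.124, 0.087, 1.371, -0, 1.684, -0.103], TCP at [0.185, 0.518, 0.195] pointing down, gripper open.
Joint ranges: [-3.1, 3.1], [-0.76, 2.03], [0.27, 2.55], [-1.08, 4.22], [0.17, 2.65], [-2.57, 2.57]. Speed limits (rad/s): [2.79, 2.79, 3.14, 3.14, 3.14, 3.14].

INTERFACE

Orientations are given as [roll, pitch, yaw] about the fixed x, y, z axes, in that order (R = Rz(yaw) Ry(pitch) Rx(roll)).
In Python, from bench import robot gives the robot as it stands.
- The arm moves only by the tool carry_out, never from a script. Its argument "increments" is a list of rows, each a list of 3 entries, a list of its own where there are three numbers: the closure in counts, from 0 (fully open) to 255 (shut), then the shift along the tool's x, y, z in mm, then the turn about the tool's z in degrees. In form: [[fingers, [dx, dy, dz], twist], ...]. A call has 1 to 8 rows; each row shifts and turns the commanded pose from where the row before left it, along the tool's axes as they then stand; what a row does not reach is not made up. A row lasts 1/10 s, in which the tool goes at most 50 mm and 8.59 degrees, less where a joint would pass 70% of its speed; a pose out of reach is approached as far as the arm can. A call with a gripper value outside its range is refused whole. The fingers move at their own pace and stop on an object; the grip force is fixed at half the most. Time passes only in rows, so rows that do not move let the fingers close. It gives the time, the measured TCP pose, the force, the opening and the grip force at its end, in the units of the state.
- robot.get_obs(): the state, without advancing time (a new reading comes with each control period).
- robot.snapshot(name): name is "scene" or "side" or "wrist"; returns the picture (400x640x3 uint8, blue, green, red); there is no depth.
- robot.get_calibration(name): a dict with "vfov" (degrees; the focal length in pixels is half the picture's height over the tangent of half this angle, whatever the lens; pixels are square), "cx", "cy" (the principal point, pixels), "k1" (the pictures are not rectified: a ray, as slopes to the right and down, at radius r is drawn at 1 + k1 r^2 times it, then the intrinsics apply), "T" (4x4, takes a point from camera to world coordinates). Camera axes: x right, y down, z forward; pixel columns grow to the right and rows downward; lengths in m; the calibration is good to about 2 mm. A picture is of the moment at which its call begins: read the wrist's pose just before it. get_calibration takes no time and is no camera call; for the wrist camera it gives the pose at the moment of the call.
- robot.close_job(): hands the job in; it is judged then, once.
The state is a dict: "time": time; "joint_positions": joint angles; "qvel": joint speeds; "joint_torque": joint torques, N m; "tool_pos": TCP position; "ee_rot": TCP orientation; "wrist_force": force on the tool from outside, world axes, zero at the start; "wrist_torque": the same for the moment, N m; "width": finger opening in m; "finger_force": force on a finger pad.
Only numpy, scipy, OpenCV 4.12 (cv2) and the standard library are available. Lean on these libraries where they do the work, as an engineer would, in place of code of your own. Each camera call takes 0.05 s, during which the arm holds its last target. There are 200 camera calls.

## Working session

There is one attempt and no reset: what is moved stays moved. The work goes in short steps, Python scripts to look and compute and a tool call to move; the robot and the scene stay as the last step left them, time stands still between calls to the robot, and variables do not carry over. Pictures are saved under pics/ and viewed, at most 10 in all, crops included, and the job is handed in when it is done.

Besides the shell and the picture viewer there is one more tool, called after "Emit:" as name([rows], argument=value, ...), one row to a line, values as JSON. carry_out: Moves the arm, as the interface text tells. Its arguments: {"type":"object","properties":{"increments":{"type":"array","items":{"type":"array"}}},"required":["increments"]}

```bash
mkdir -p pics; ls
cat > h.py <<'E'
import numpy as np, cv2
from bench import robot
def cal(n):
    c=robot.get_calibration(n); f=200/np.tan(np.radians(c['vfov'])/2); return c,f
def ray(c,f,u,v):
    d=np.array([(u-c['cx'])/f,(v-c['cy'])/f]); s=d.copy()
    for _ in range(20): s=d/(1+c['k1']*(s@s))
    T=np.array(c['T']); return T[:3,3],T[:3,:3]@np.array([s[0],s[1],1])
def onz(c,f,u,v,z):
    o,d=ray(c,f,u,v); return o+d*(z-o[2])/d[2]
def proj(c,f,p):
    T=np.array(c['T']); q=T[:3,:3].T@(np.array(p)-T[:3,3]); s=q[:2]/q[2]; s=s*(1+c['k1']*(s@s)); return s*f+[c['cx'],c['cy']]
E
python3 - <<'E'
from h import *
for n in ("scene","side","wrist"):
    c,f=cal(n); im=robot.snapshot(n); cv2.imwrite(f"pics/{n}0.png",im); print(n,f,c['cx'],c['cy'],c['k1'],np.round(c['T'],3).tolist())
o=robot.get_obs(); print(o)
a=cv2.imread('pics/scene0.png');b=cv2.imread('pics/side0.png')
E
```

```text
pics
scene 365.6682583869057 322.3343323235781 204.74088495421188 -0.035973829469439646 [[0.693, -0.511, 0.508, 0.118], [-0.72, -0.505, 0.475, -0.497], [0.014, -0.695, -0.719, 0.709], [0.0, 0.0, 0.0, 1.0]]
side 482.8394617795531 329.26340393816764 206.26860338564322 0.01500167626860612 [[0.92, -0.18, 0.347, 0.121], [-0.391, -0.458, 0.799, -1.105], [0.015, -0.871, -0.492, 0.697], [0.0, 0.0, 0.0, 1.0]]
wrist 320.1845750450066 320.78097133033816 200.06130376174255 -0.04402332423105388 [[0.337, 0.912, 0.235, 0.117], [0.941, -0.326, -0.086, 0.543], [-0.002, 0.25, -0.968, 0.384], [0.0, 0.0, 0.0, 1.0]]
{'time': 0.15, 'joint_positions': array([ 1.12392252e+00,  8.78011270e-02,  1.37185398e+00, -2.19032871e-05,
        1.68361551e+00, -1.03112415e-01]), 'qvel': array([ 0.00169518, -0.00182452, -0.00446739,  0.00152116, -0.00088275,
       -0.00068551]), 'joint_torque': array([ 8.48012533e-04, -3.40643370e+01, -3.02792501e+01,  7.18054594e-02,
        3.05135502e-02, -1.30464950e-04]), 'tool_pos': array([0.18519923, 0.51742696, 0.19359134]), 'ee_rot': array([-3.13992136e+00, -1.51059800e-04,  2.79782868e+00]), 'wrist_force': array([-0.48835581,  0.18801464,  0.13502133]), 'wrist_torque': array([2.67465593e-05, 4.27814208e-02, 3.26112888e-02]), 'finger_force': 0.0, 'width': 0.09355592015101821}
```

View pics/scene0.png

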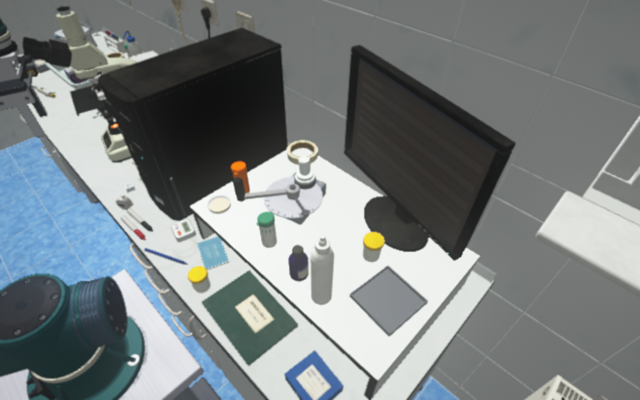

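View pics/side0.png

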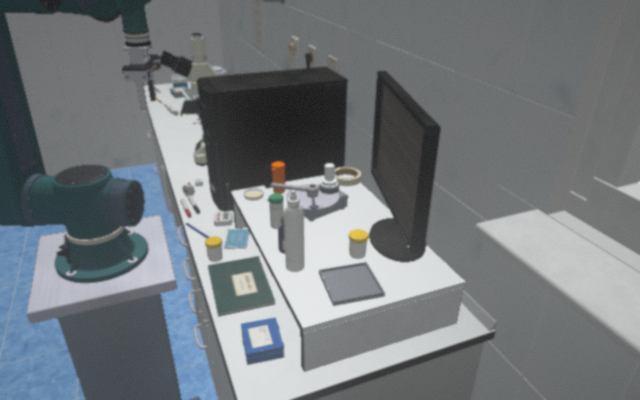

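The scene view shows the station at about (292,195). The lever runs left to a black grip at (239,188), and the canister with green lid stands at (266,230). The flask is at (298,262) beside the tall bottle at (321,270), the tray at (388,299), the specimen cup at (373,245), the petri dish at (219,205), and the tape roll at (302,152).

What could be taken for the target:
- canister, green lid, (266,230)
- orange look-alike at (240,178)
- flask at (298,262)
- tall bottle at (321,270)
- small yellow-lidded jar at (197,278)

By the description I choose the green-lidded canister, and I'll check it in a close crop.

Run:
```python
from h import *
a=cv2.imread('pics/scene0.png')[135:285,190:350]
cv2.imwrite('pics/crop1.png',cv2.resize(a,None,fx=5,fy=4*1.25*0.8,interpolation=cv2.INTER_CUBIC) if 0 else cv2.resize(a,(640,600),interpolation=cv2.INTER_CUBIC))
c,f=cal('scene')
im=cv2.imread('pics/scene0.png')
for n,u,v,z in [('can bottom',268,244,0),('can top',265,217,.093),('flask cap',297,250,.094),('spindle',292,190,.07),('tray',388,299,.004),('bottle',320,242,.206),('grip',239,180,.128),('cart',304,158,.13),('cup',373,241,.06)]:
    print(n,onz(c,f,u,v,z).round(3))
```

```text
can bottom [ 0.429 -0.026 -0.   ]
can top [ 0.434 -0.024  0.093]
flask cap [ 0.42  -0.144  0.094]
spindle [0.553 0.016 0.07 ]
tray [ 0.512 -0.328  0.004]
bottle [ 0.405 -0.224  0.206]
grip [0.448 0.084 0.128]
cart [0.612 0.032 0.13 ]
cup [ 0.575 -0.228  0.06 ]
```

View pics/crop1.png

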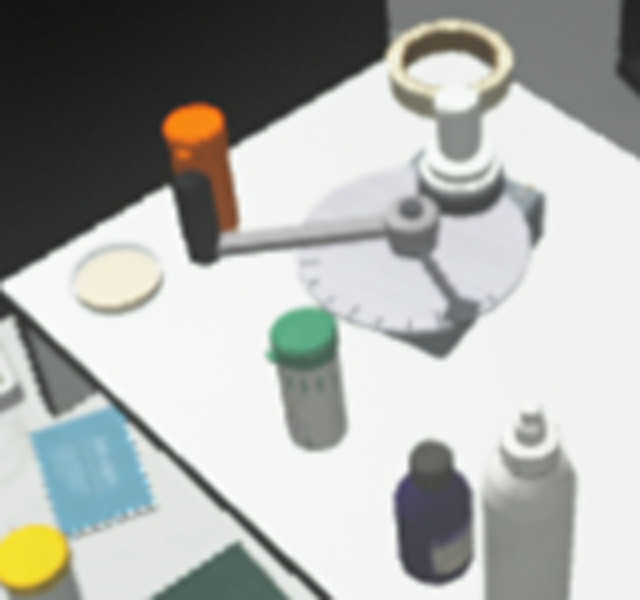

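The crop shows the canister (green lid at px ~266,218, base ~268,245) standing between the lever, which points left past the orange decoy, and the pointer, which points toward px ~(307,212). So the canister is the container in the swing. Next I'll measure it precisely and check the obstacles.

Run:
```python
from h import *
def tri(pa,pb):
    (o1,d1),(o2,d2)=ray(*cal('scene'),*pa),ray(*cal('side'),*pb)
    d1/=np.linalg.norm(d1);d2/=np.linalg.norm(d2)
    s=np.linalg.lstsq(np.c_[d1,-d2],o2-o1,rcond=None)[0]; p,q=o1+d1*s[0],o2+d2*s[1]; return ((p+q)/2).round(3),round(np.linalg.norm(p-q)*1000,1)
def blobs(n,lo,hi):
    im=cv2.cvtColor(cv2.imread(f'pics/{n}0.png'),cv2.COLOR_BGR2HSV); m=cv2.inRange(im,lo,hi)
    k,l,st,ce=cv2.connectedComponentsWithStats(m); return [(st[i,4],ce[i].round(1),st[i,:4]) for i in range(1,k) if st[i,4]>25]
g={n:blobs(n,(65,100,60),(88,255,200)) for n in('scene','side')}
for n in g:
  for b in g[n]:
    if 40<b[0]<2000: print(n,b,onz(*cal(n),*b[1],.085).round(4))
y={n:blobs(n,(20,120,120),(32,255,255)) for n in('scene','side')}
for n in y:
  for b in y[n]: print('yel',n,b[1],b[0],onz(*cal(n),*b[1],.058).round(3))
o={n:blobs(n,(3,150,120),(14,255,255)) for n in('scene','side')}
for n in o:
  for b in o[n]: print('or',n,b[1],b[0],b[2])
c,f=cal('scene')
print('screen BL',tri((347,152),(371,190)),'BR',tri((460,253),(429,257)),'TR',tri((511,147),(437,126)),'TL',tri((351,47),(378,74)))
print('base',onz(c,f,397,223,0).round(3),'PC',tri((182,215),(218,207)),tri((106,77),(202,82)),tri((281,43),(345,73)))
# tray
im=cv2.imread('pics/scene0.png')
print('tray corners',[onz(c,f,u,v,.012).round(3)[:2] for u,v in[(350,297),(390,267),(426,299),(389,333)]])
```

```text
scene (np.int32(126), array([265.2, 217.6]), array([258, 213,  15,  11], dtype=int32)) [ 0.437  -0.0193  0.085 ]
yel scene [373.5 240.4] 307 [ 0.578 -0.227  0.058]
yel scene [197.2 274.2] 250 [ 0.248 -0.02   0.058]
yel side [358.1 235.1] 157 [ 0.581 -0.224  0.058]
yel side [212.9 241.4] 111 [ 0.249 -0.122  0.058]
or scene [240.6 173.5] 213 [231 161  18  31]
or side [277.7 169.7] 203 [271 161  14  21]
screen BL (array([0.762, 0.026, 0.046]), np.float64(43.8)) BR (array([ 0.672, -0.39 ,  0.077]), np.float64(4.4)) TR (array([ 0.641, -0.398,  0.385]), np.float64(9.4)) TL (array([0.736, 0.006, 0.381]), np.float64(1.5))
base [ 0.707 -0.211  0.   ] PC (array([ 0.341,  0.272, -0.069]), np.float64(24.1)) (array([0.36 , 0.487, 0.274]), np.float64(7.3)) (array([0.757, 0.261, 0.316]), np.float64(10.9))
tray corners [array([ 0.454, -0.268]), array([ 0.576, -0.283]), array([ 0.564, -0.389]), array([ 0.447, -0.377])]
```

Emit:
carry_out([
  [0, [-20, -40, 0], 0],
  [0, [-20, -40, 0], 0],
  [0, [-20, -40, 0], 0],
  [0, [-20, -40, 0], 0],
  [0, [-20, -40, 0], 0],
  [0, [-20, -40, 0], 0],
  [0, [-20, -40, 0], 0],
  [0, [-20, -40, 0], 0],
])

```text
time: 0.95
tool_pos: [0.2277, 0.1611, 0.1942]
ee_rot: [3.141, 0.001, 2.799]
wrist_force: [1.7, -0.0, 1.0]
width: 0.0938
finger_force: 0.0
```

Emit:
carry_out([
  [0, [-37, -19, 0], 0],
  [0, [-37, -19, 0], 0],
  [0, [-37, -19, 0], 0],
  [0, [-37, -19, 0], 0],
  [0, [-37, -19, 0], 0],
  [0, [-37, -19, 0], -6.6],
  [0, [0, 0, 0], -6.5],
  [0, [0, 0, 0], -6.5],
])

```text
time: 1.75
tool_pos: [0.399, -0.0206, 0.1936]
ee_rot: [3.141, -0.002, -3.141]
wrist_force: [0.2, -0.3, -0.4]
width: 0.0941
finger_force: 0.0
```

Run:
```python
from h import *
print(robot.get_obs()['tool_pos'],robot.get_obs()['ee_rot'],robot.get_obs()['joint_positions'].round(2))
c,f=cal('wrist'); im=robot.snapshot('wrist'); cv2.imwrite('pics/w1.png',im)
np.save('w1.npy',c['T'])
m=cv2.inRange(cv2.cvtColor(im,cv2.COLOR_BGR2HSV),(65,100,60),(88,255,220))
k,l,st,ce=cv2.connectedComponentsWithStats(m)
for i in range(1,k):
  if st[i,4]>150: print(st[i],ce[i],onz(c,f,*ce[i],.092))
```

```text
[ 0.39897784 -0.02061274  0.19358672] [ 3.14102513e+00 -2.24899827e-03 -3.14121757e+00] [-0.19 -0.25  1.69  0.    1.71 -1.77]
```

View pics/w1.png

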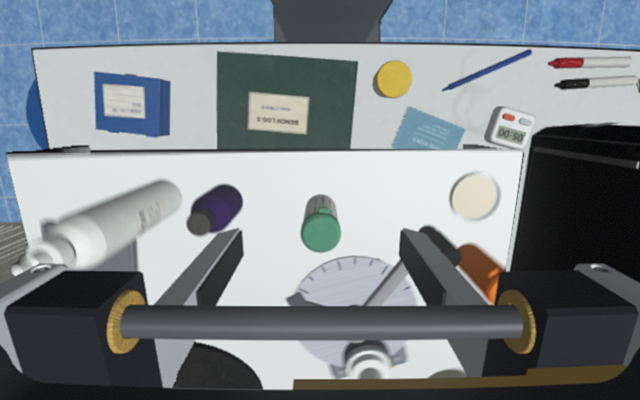

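The wrist view shows the canister's lid at about (321,229) between the fingers, with the flask at (215,208), the scale disc at (357,300), and the lever arm running toward the grip at (440,245).

Run:
```python
from h import *
im=cv2.imread('pics/w1.png'); c,f=cal('wrist')
h=cv2.cvtColor(im,cv2.COLOR_BGR2HSV); print(h[230,321])
m=cv2.inRange(h,(60,80,40),(95,255,255)); m[:, :290]=0; m[:,350:]=0; m[:190]=0;m[270:]=0
ct=max(cv2.findContours(m,0,2)[0],key=cv2.contourArea); print(cv2.boundingRect(ct),cv2.fitEllipse(ct))
for v in (226,228,230,232): print(v,onz(c,f,321,v,.093).round(4))
for p in [(.436,-.021,.093),(.43,-.025,.093),(.43,-.025,0)]: print(proj(c,f,p).round(1))
```

```text
[ 77  96 148]
(302, 214, 38, 38) ((320.9574890136719, 232.49237060546875), (36.22523880004883, 37.61381912231445), 56.33757400512695)
226 [ 0.4268 -0.0192  0.093 ]
228 [ 0.4288 -0.0192  0.093 ]
230 [ 0.4309 -0.0192  0.093 ]
232 [ 0.4329 -0.0192  0.093 ]
[319.1 235. ]
[314.9 229.1]
[316.2 203.9]
```

Emit:
carry_out([
  [0, [-35, 0, 0], 0],
  [0, [0, 0, 40], 0],
  [0, [0, 0, 40], 0],
  [0, [0, 0, 30], 0],
  [0, [0, 0, 26], 0],
  [0, [0, 0, 0], 0],
])

```text
time: 2.4
tool_pos: [0.4301, -0.0187, 0.0543]
ee_rot: [3.14, -0.009, 3.139]
wrist_force: [0.1, 0.2, 0.6]
width: 0.094
finger_force: 0.0
```

Emit:
carry_out([
  [200, [0, 0, 0], 0],
  [200, [0, 0, 0], 0],
  [200, [0, 0, 0], 0],
  [200, [0, 0, 0], 0],
  [200, [0, 0, 0], 0],
  [200, [0, 0, 0], 0],
  [200, [0, 0, 0], 0],
])

```text
time: 3.1
tool_pos: [0.4338, -0.0196, 0.0586]
ee_rot: [-3.142, 0.0, 3.14]
wrist_force: [-0.3, -0.6, 0.4]
width: 0.0415
finger_force: 0.1
```

Emit:
carry_out([
  [200, [0, 0, 0], 0],
  [200, [0, 0, 0], 0],
  [200, [0, 0, 0], 0],
  [200, [0, 0, 0], 0],
])

```text
time: 3.5
tool_pos: [0.4338, -0.0196, 0.0585]
ee_rot: [3.142, 0.0, 3.14]
wrist_force: [-0.4, -0.4, 0.5]
width: 0.0391
finger_force: 30.0
```

Emit:
carry_out([
  [200, [0, 0, -30], 0],
  [200, [0, 0, -45], 0],
  [200, [0, 0, -45], 0],
  [200, [-5, -10, 0], 0],
  [200, [-10, -40, 0], 0],
  [200, [-10, -40, 0], 0],
  [200, [-10, -40, 0], 0],
  [200, [-10, -40, 0], 0],
])

```text
time: 4.3
tool_pos: [0.4782, -0.1912, 0.1771]
ee_rot: [3.141, -0.001, 3.14]
wrist_force: [0.8, 0.6, -0.4]
width: 0.0391
finger_force: 30.0
```

Emit:
carry_out([
  [200, [-10, -40, 0], 0],
  [200, [-10, -40, 0], 0],
  [200, [-10, -40, 0], 0],
  [200, [-2, -20, 0], 0],
  [200, [0, 0, 0], 0],
  [200, [0, 0, 0], 0],
])

```text
time: 4.9
tool_pos: [0.5097, -0.3294, 0.1769]
ee_rot: [3.139, -0.002, 3.139]
wrist_force: [-1.1, 0.1, 0.5]
width: 0.039
finger_force: 30.0
```

Run:
```python
from h import *
o=robot.get_obs(); print(o['tool_pos'],o['width'],o['finger_force'],o['joint_positions'].round(2))
a=robot.snapshot('scene'); b=robot.snapshot('side')
cv2.imwrite('pics/mid.png',np.vstack([cv2.resize(a[120:360,200:520],(800,300) if 0 else (400,300)),cv2.resize(b[120:360,200:520],(400,300))]))
```

```text
[ 0.50969564 -0.32941875  0.17685247] 0.039045349937525516 29.999897181987762 [-0.67  0.22  1.25  0.    1.67 -2.24]
```

View pics/mid.png

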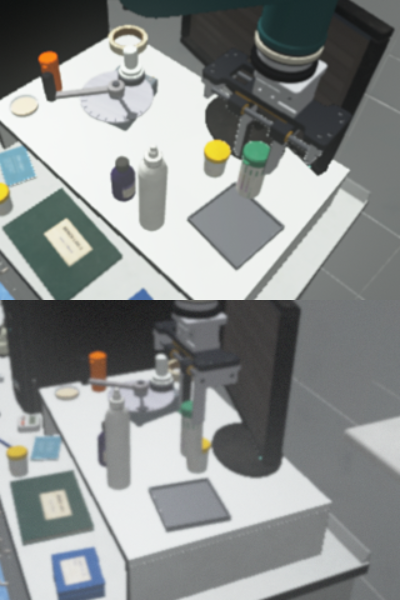

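Scene and side views show the canister held upright above the tray, with bottle, cup and monitor clear of the gripper.

Emit:
carry_out([
  [200, [0, 0, 30], 0],
  [200, [0, 0, 30], 0],
  [200, [0, 0, 25], 0],
  [200, [0, 0, 15], 0],
  [200, [0, 0, 9], 0],
  [200, [0, 0, 4], 0],
  [200, [0, 0, 0], 0],
  [200, [0, 0, 0], 0],
])

```text
time: 5.8
tool_pos: [0.511, -0.3302, 0.0669]
ee_rot: [-3.14, 0.002, 3.14]
wrist_force: [-0.0, -0.2, -0.6]
width: 0.0396
finger_force: 30.0
```

Emit:
carry_out([
  [150, [0, 0, 0], 0],
  [120, [0, 0, 0], 0],
  [90, [0, 0, 0], 0],
  [60, [0, 0, 0], 0],
  [30, [0, 0, 0], 0],
  [0, [0, 0, 0], 0],
  [0, [0, 0, 0], 0],
  [0, [0, 0, 0], 0],
])

```text
time: 6.6
tool_pos: [0.5102, -0.3297, 0.0654]
ee_rot: [3.141, -0.0, 3.14]
wrist_force: [-1.4, 0.1, 0.8]
width: 0.0915
finger_force: 0.0
```

Emit:
carry_out([
  [0, [0, 0, -35], 0],
  [0, [0, 0, -45], 0],
  [0, [0, 0, -45], 0],
  [0, [0, 0, -45], 0],
  [0, [-3, 35, 0], 0],
  [0, [-5, 45, 0], 0],
  [0, [-5, 45, 0], 0],
  [0, [-5, 45, 0], 0],
])

```text
time: 7.4
tool_pos: [0.5285, -0.1583, 0.2356]
ee_rot: [3.142, 0.001, 3.139]
wrist_force: [0.4, 0.4, -1.0]
width: 0.094
finger_force: 0.0
```

Emit:
carry_out([
  [0, [-5, 45, 0], 0],
  [0, [-5, 40, 0], 8.5],
  [0, [0, 0, 0], 8.5],
  [0, [0, 0, 0], 8.5],
  [0, [0, 0, 0], 8.5],
  [0, [0, 0, 0], 8.5],
  [0, [0, 0, 0], 8.5],
  [0, [0, 0, 0], 8.5],
])

```text
time: 8.2
tool_pos: [0.5386, -0.0751, 0.2355]
ee_rot: [3.142, -0.0, 2.097]
wrist_force: [-0.3, -0.6, -0.2]
width: 0.0941
finger_force: 0.0
```

Emit:
carry_out([
  [0, [0, 0, 0], 8.5],
  [0, [0, 0, 0], 8.5],
  [0, [0, 0, 0], 8.5],
  [0, [0, 0, 0], 5],
  [0, [0, 0, 0], 0],
  [0, [0, 0, 0], 0],
])

```text
time: 8.8
tool_pos: [0.5386, -0.0751, 0.2355]
ee_rot: [3.142, -0.0, 1.572]
wrist_force: [-0.5, 0.1, 0.3]
width: 0.0942
finger_force: 0.0
```

Run:
```python
from h import *
o=robot.get_obs(); print(o['tool_pos'],o['ee_rot'],o['joint_positions'].round(2))
c,f=cal('wrist'); im=robot.snapshot('wrist'); cv2.imwrite('pics/w2.png',im)
import pickle; pickle.dump((c,f),open('w2.pkl','wb'))
a=robot.snapshot('scene'); cv2.imwrite('pics/scene2.png',a)
for n,p in dict(sp=(.553,.016,.07),cart=(.612,.032,.13),can=(.511,-.33,.093)).items(): print(n,proj(c,f,p).round(0))
```

```text
[ 0.53861605 -0.07511804  0.23549055] [ 3.14151361e+00 -8.14627659e-05  1.57232819e+00] [-0.24  0.07  1.31  0.    1.76 -0.24]
sp [335. 100.]
cart [405.  78.]
can [299. 382.]
```

View pics/w2.png

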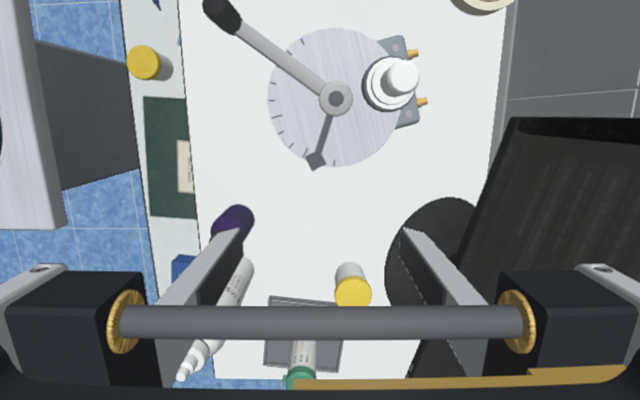

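The wrist view shows the hub at (336,98), the lever running to its grip at (222,15), and the pointer running from the hub to its tip at about (317,168). The cartridge top is at (403,77) and the canister is standing in the tray at (300,370).

Run:
```python
from h import *
import pickle
from scipy.optimize import least_squares
c,f=pickle.load(open('w2.pkl','rb')); im=cv2.imread('pics/w2.png'); h=cv2.cvtColor(im,cv2.COLOR_BGR2HSV)
print('disc',h[120,300],'bench',h[200,450],'ptr',h[130,326],h[160,318],'hub',h[98,325])
# disc edge: radial scan for bright bench
g=cv2.cvtColor(im,cv2.COLOR_BGR2GRAY).astype(float); pts=[]
for a in np.radians(list(range(110,200,3))+list(range(60,95,5))+list(range(225,275,5))):
    r=np.arange(55,82,.5); u=335+r*np.cos(a); v=98+r*np.sin(a)
    s=cv2.remap(g.astype(np.float32),u.astype(np.float32)[None],v.astype(np.float32)[None],1)[0]
    s=cv2.GaussianBlur(s[None],(5,1),0)[0]; i=np.argmax(np.gradient(s)[4:-4])+4
    pts.append(onz(c,f,u[i],v[i],.052)[:2])
pts=np.array(pts)
s=least_squares(lambda p:np.hypot(*(pts-p[:2]).T)-p[2],[.55,.016,.076],loss='soft_l1',f_scale=.001); print('disc',s.x.round(4))
C=s.x[:2]
# pointer
m=((g<120)&(np.hypot(np.arange(640)[None]-335,np.arange(400)[:,None]-98)<85)).astype(np.uint8)
m[:118]=0; k,l,st,ce=cv2.connectedComponentsWithStats(m); 
for i in range(1,k):
  if st[i,4]>30: print(st[i],ce[i])
i=max(range(1,k),key=lambda i:st[i,4]); v,u=np.where(l==i)
P=np.array([onz(c,f,a,b,.056)[:2] for a,b in zip(u,v)]); d=P-C; print('maxr',np.hypot(*d.T).max(), 'mean az',np.degrees(np.arctan2(*d.mean(0)[::-1])))
far=np.hypot(*d.T)>.079; print('tip az',np.degrees(np.arctan2(*d[far].mean(0)[::-1])))
cv2.imwrite('pics/w2z.png',cv2.resize(im[0:190,180:440],(780,570),interpolation=cv2.INTER_CUBIC))
# cartridge top, lever grip top
w=((h[...,1]<12)&(h[...,2]>225)).astype(np.uint8)
print('cart',onz(c,f,403,77,.13),'grip',onz(c,f,212,6,.128))
```

```text
disc [111  17 215] bench [90  9 58] ptr [113  22 106] [113  21 110] hub [120   6 180]
disc [0.553  0.0169 0.0753]
[306 118  26  52 413] [319.14527845 147.54237288]
[396 120  22   9  47] [406.04255319 124.17021277]
maxr 0.0812882296515805 mean az -107.79102242793815
tip az -107.68729842715824
cart [0.61010892 0.033016   0.13      ] grip [0.44569169 0.09080869 0.128     ]
```

View pics/w2z.png

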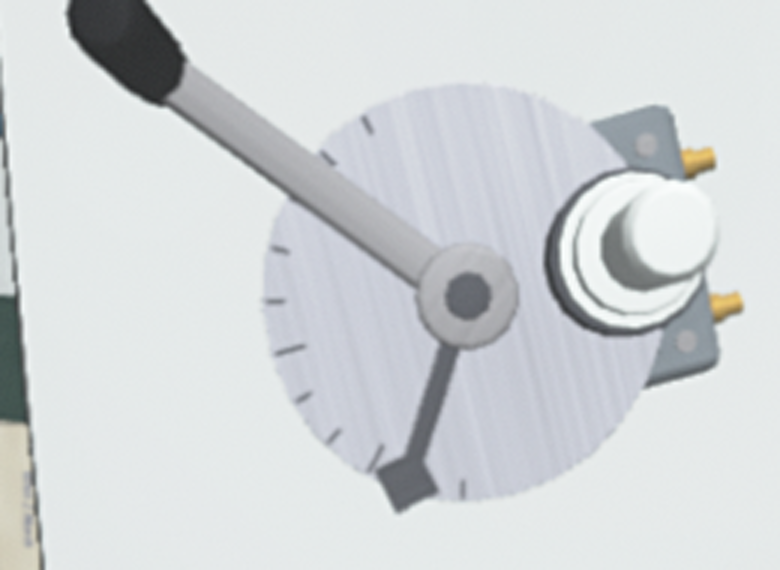

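Run:
```python
from h import *
import pickle
def fit(a,b):
    (o1,d1),(o2,d2)=a,b; s=np.linalg.lstsq(np.c_[d1,-d2],o2-o1,rcond=None)[0]; return (o1+d1*s[0]).round(3),(o2+d2*s[1]).round(3)
print('orange',fit(ray(*cal('scene'),240.6,173.5),ray(*cal('side'),277.7,169.7)))
print('top',fit(ray(*cal('scene'),238.5,165),ray(*cal('side'),278,163)))
c,f=pickle.load(open('w2.pkl','rb'));C=np.array([.553,.0169])
for uv in [(313.5,171),(314,170)]:
  p=onz(c,f,*uv,.056)[:2]-C; print('tip',np.hypot(*p),np.degrees(np.arctan2(p[1],p[0])))
print('cart',onz(c,f,405.7,76,.13)); h=onz(c,f,335.7,98,.08);print('hub',h)
# lever arm centreline at z .075: zoom pts mid
for z in [((172,98),(205,68)),((260,180),(300,130)) ]:
  q=np.mean(z,0); p=onz(c,f,q[0]/3+180,q[1]/3,.075)[:2]-C; print('arm az',np.degrees(np.arctan2(p[1],p[0])))
# canister in tray
im=cv2.imread('pics/scene2.png'); m=cv2.inRange(cv2.cvtColor(im,cv2.COLOR_BGR2HSV),(60,80,40),(95,255,255)); m[:,:340]=0; m[:200]=0; m[350:]=0
k,l,st,ce=cv2.connectedComponentsWithStats(m)
for i in range(1,k):
  if st[i,4]>40: print('can lid',ce[i],onz(*cal('scene'),*ce[i],.088).round(3))
```

```text
orange (array([0.492, 0.145, 0.084]), array([0.496, 0.145, 0.086]))
top (array([0.499, 0.161, 0.099]), array([0.502, 0.161, 0.1  ]))
tip 0.08297473094724893 -106.39135205003403
tip 0.0816777335856387 -106.22897379566486
cart [0.61243954 0.03387325 0.13      ]
hub [0.55345833 0.01776353 0.08      ]
arm az 143.32708132619481
arm az 143.62412830344306
can lid [395.72463768 278.47463768] [ 0.512 -0.331  0.088]
```

The canister stands in the tray centre. The orange decoy is about 82 mm from the lever grip along the tangent, so I'll approach the grip with the fingers only half open.

Emit:
carry_out([
  [128, [0, 0, 0], 8.5],
  [128, [0, 0, 0], 8.5],
  [128, [0, 0, 0], 8.5],
  [128, [0, 0, 0], 8.5],
  [128, [0, 0, 0], 8.5],
  [128, [0, 0, 0], 8.5],
  [128, [0, 0, 0], 8.5],
  [128, [0, 0, 0], 8.5],
])

```text
time: 9.7
tool_pos: [0.5386, -0.0751, 0.2355]
ee_rot: [-3.142, -0.0, 0.378]
wrist_force: [0.0, -1.1, 0.1]
width: 0.0467
finger_force: 0.0
```

Emit:
carry_out([
  [128, [0, 0, 0], 8.5],
  [128, [0, 0, 0], 8.5],
  [128, [0, 0, 0], 8.5],
  [128, [0, 0, 0], 8.5],
  [128, [0, 0, 0], 8.5],
  [128, [0, 0, 0], 8.5],
  [128, [0, 0, 0], 6.5],
  [128, [0, 0, 0], 0],
])

```text
time: 10.5
tool_pos: [0.5386, -0.0751, 0.2355]
ee_rot: [-3.142, 0.0, -0.619]
wrist_force: [0.6, 0.1, -0.3]
width: 0.0465
finger_force: 0.0
```

Emit:
carry_out([
  [128, [-35, -17, 0], 0],
  [128, [-35, -17, 0], 0],
  [128, [-35, -17, 0], 0],
  [128, [-35, -17, 0], 0],
  [128, [-32, -15, 0], 0],
  [128, [0, 0, 0], 0],
  [128, [0, 0, 0], 0],
])

```text
time: 11.2
tool_pos: [0.4468, 0.0926, 0.2358]
ee_rot: [-3.141, -0.001, -0.616]
wrist_force: [-0.7, 0.8, -0.3]
width: 0.0468
finger_force: 0.0
```

Run:
```python
from h import *
o=robot.get_obs(); print(o['tool_pos'],o['ee_rot'],o['joint_positions'].round(2),o['width'])
c,f=cal('wrist'); im=robot.snapshot('wrist'); cv2.imwrite('pics/w3.png',im)
print(proj(c,f,(.447,.0924,.128)),proj(c,f,(.447,.0924,.08)))
```

```text
[0.44681982 0.09264408 0.23577646] [-3.14133129e+00 -1.10682868e-03 -6.16285632e-01] [ 0.08 -0.13  1.5  -0.    1.77  2.27] 0.04678078059080791
[321.24391191 194.40095882] [321.19658324 184.17234065]
```

View pics/w3.png

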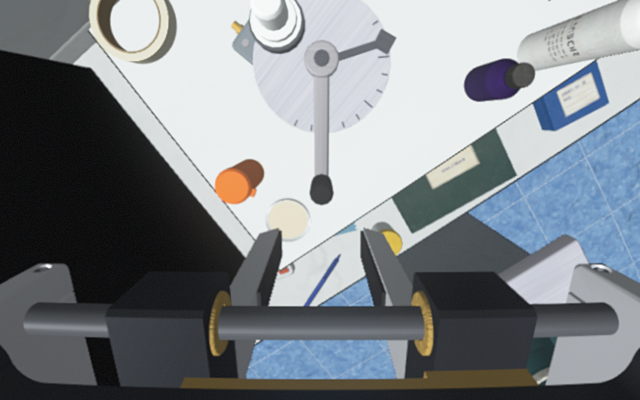

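The wrist view shows the lever grip at (321,190), where it was predicted, centred between the fingers. The orange decoy at (237,183) is clear.

Emit:
carry_out([
  [128, [0, 0, 40], 0],
  [128, [0, 0, 40], 0],
  [128, [0, 0, 35], 0],
  [128, [0, 0, 20], 0],
  [128, [0, 0, 0], 0],
  [150, [0, 0, 0], 0],
  [165, [0, 0, 0], 0],
  [180, [0, 0, 0], 0],
])

```text
time: 12.05
tool_pos: [0.4483, 0.0922, 0.1024]
ee_rot: [-3.139, -0.003, -0.62]
wrist_force: [0.0, 0.1, -0.0]
width: 0.0296
finger_force: 0.0
```

Emit:
carry_out([
  [195, [0, 0, 0], 0],
  [205, [0, 0, 0], 0],
  [205, [0, 0, 0], 0],
  [205, [0, 0, 0], 0],
])

```text
time: 12.45
tool_pos: [0.4478, 0.0922, 0.1019]
ee_rot: [-3.14, -0.002, -0.62]
wrist_force: [-0.0, -1.3, 5.5]
width: 0.0231
finger_force: 30.0
```

Emit:
carry_out([
  [205, [0.3, 9.1, 0], -4],
  [205, [1, 16.3, 0], -7.2],
  [205, [1, 16.3, 0], -7.2],
  [205, [1, 16.3, 0], -7.2],
  [205, [1, 16.3, 0], -7.2],
  [205, [1, 16.3, 0], -7.2],
  [205, [0.9, 15.2, 0], -6.7],
  [205, [0, 0, 0], 0],
])

```text
time: 13.25
tool_pos: [0.4263, -0.0096, 0.1019]
ee_rot: [3.14, -0.003, 0.194]
wrist_force: [0.1, 0.0, 5.1]
width: 0.0227
finger_force: 30.0
```

Run:
```python
from h import *
o=robot.get_obs(); d=o['tool_pos'][:2]-[.553,.0172]; print(o['tool_pos'],np.hypot(*d),np.degrees(np.arctan2(d[1],d[0]))%360,np.degrees(o['ee_rot'][2])+180,o['wrist_force'],o['finger_force'],o['width'])
```

```text
[ 0.42630232 -0.00959825  0.10187438] 0.12950076114941536 191.94279860263654 191.1240649155521 [0.09245556 0.01435642 5.11914666] 30.001688785851 0.02265420867036719
```

Emit:
carry_out([
  [205, [0.3, 9.1, 0], -4],
  [205, [1, 16.3, 0], -7.2],
  [205, [1, 16.3, 0], -7.2],
  [205, [1, 16.3, 0], -7.2],
  [205, [1, 16.3, 0], -7.2],
  [205, [1, 16.3, 0], -7.2],
  [205, [1, 16.3, 0], -7.2],
  [205, [1, 16.3, 0], -7.2],
])

```text
time: 14.05
tool_pos: [0.4997, -0.1017, 0.1018]
ee_rot: [3.14, -0.001, 1.148]
wrist_force: [0.1, 1.7, 6.7]
width: 0.0227
finger_force: 30.0
```

Emit:
carry_out([
  [205, [0.6, 12.4, 0], -5.5],
  [205, [0, 0, 0], 0],
  [205, [0, 0, 0], 0],
])

```text
time: 14.35
tool_pos: [0.5118, -0.1065, 0.1019]
ee_rot: [3.138, -0.0, 1.24]
wrist_force: [1.2, -0.6, 5.0]
width: 0.0228
finger_force: 30.0
```

Run:
```python
from h import *
o=robot.get_obs(); d=o['tool_pos'][:2]-[.553,.0172]; print(o['tool_pos'],np.hypot(*d),np.degrees(np.arctan2(d[1],d[0]))%360,np.degrees(o['ee_rot'][2])+180,o['wrist_force'],o['finger_force'],o['width'])
c,f=cal('wrist'); im=robot.snapshot('wrist'); cv2.imwrite('pics/w4.png',im[0:300,170:470])
print(proj(c,f,(.553,.0172,.08)))
```

```text
[ 0.51181688 -0.10648748  0.10189009] 0.13036349925101734 251.58424746843536 251.02249072923385 [ 1.16986341 -0.6051563   4.97132964] 30.00898257829249 0.022842017725232883
[319.28456726  21.01236349]
```

View pics/w4.png

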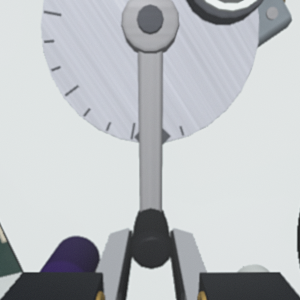

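The lever covers the pointer: the pointer's head shows evenly on both sides at crop x≈136 and 168, so its centre is about 1° further counter-clockwise. I'll nudge the lever and release it.

Emit:
carry_out([
  [205, [0, 2, 0], -1],
  [205, [0, 0, 0], 0],
  [205, [0, 0, 0], 0],
  [190, [0, 0, 0], 0],
  [175, [0, 0, 0], 0],
  [160, [0, 0, 0], 0],
  [140, [0, 0, 0], 0],
  [128, [0, 0, 0], 0],
])

```text
time: 15.2
tool_pos: [0.5117, -0.1068, 0.0998]
ee_rot: [-3.14, -0.0, 1.258]
wrist_force: [0.1, 0.2, -0.1]
width: 0.0456
finger_force: 0.0
```

Emit:
carry_out([
  [120, [0, 0, 0], 0],
  [120, [0, 0, 0], 0],
  [120, [0, 0, -20], 0],
  [120, [0, 0, -40], 0],
  [120, [0, 0, -40], 0],
  [120, [0, 0, -40], 0],
  [120, [0, 0, 0], 0],
  [120, [0, 0, 0], 0],
])

```text
time: 16.0
tool_pos: [0.5126, -0.1072, 0.2417]
ee_rot: [3.139, -0.0, 1.258]
wrist_force: [-0.1, 0.0, -0.7]
width: 0.0499
finger_force: 0.0
```

Run:
```python
from h import *
o=robot.get_obs(); print(o['tool_pos'],o['ee_rot'],o['joint_positions'].round(2),o['width'])
c,f=cal('wrist'); im=robot.snapshot('wrist'); cv2.imwrite('pics/w5.png',im)
h=cv2.cvtColor(im,cv2.COLOR_BGR2HSV); g=cv2.cvtColor(im,cv2.COLOR_BGR2GRAY)
C=np.array([.553,.0172,0])
import pickle; pickle.dump((c,f),open('w5.pkl','wb'))
print('spindle px',proj(c,f,C+[0,0,.08]),'cart px',proj(c,f,(.611,.033,.13)))
cv2.imwrite('pics/w5z.png',cv2.resize(im[20:220,220:420],(600,600),interpolation=cv2.INTER_CUBIC))
```

```text
[ 0.51264421 -0.10716012  0.24166577] [ 3.13875878e+00 -8.95446129e-05  1.25798749e+00] [-0.31  0.02  1.35  0.    1.77 -0.  ] 0.04989328782499529
spindle px [321.10367395  59.96586423] cart px [379.84876864   9.70916259]
```

View pics/w5z.png

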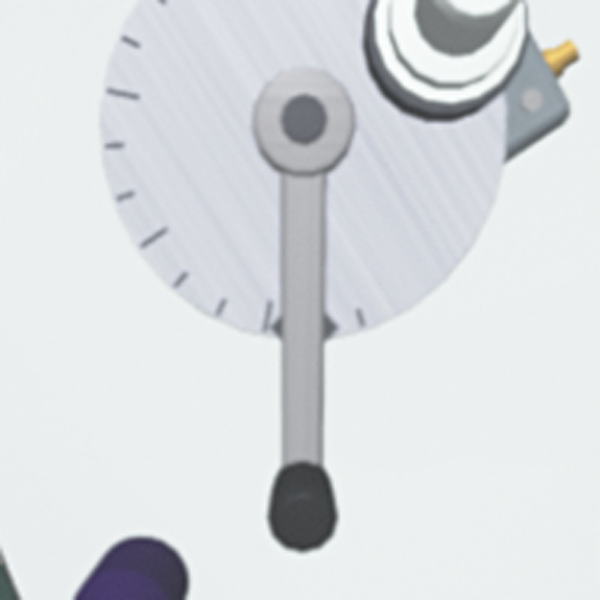

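The lever sits on the pointer within about 1° and is released. Now the cartridge.

Emit:
carry_out([
  [90, [0, 0, 0], -8.3],
  [90, [0, 0, 0], -8.3],
  [90, [0, 0, 0], -8.3],
  [90, [0, 0, 0], -8.3],
  [90, [0, 0, 0], -8.3],
  [90, [0, 0, 0], -8.3],
  [90, [0, 0, 0], -8.3],
  [90, [0, 0, 0], -8.3],
])

```text
time: 16.85
tool_pos: [0.511, -0.1066, 0.2376]
ee_rot: [-3.14, -0.005, 2.423]
wrist_force: [-1.2, 0.1, 0.2]
width: 0.0608
finger_force: 0.0
```

Emit:
carry_out([
  [90, [0, 0, 0], -8.3],
  [90, [0, 0, 0], -8.3],
  [90, [0, 0, 0], -8.3],
  [90, [0, 0, 0], -8.3],
  [90, [0, 0, 0], -8.3],
  [90, [0, 0, 0], 0],
])

```text
time: 17.45
tool_pos: [0.5111, -0.1067, 0.2378]
ee_rot: [3.14, -0.004, 3.141]
wrist_force: [-0.3, -1.1, -0.4]
width: 0.0609
finger_force: 0.0
```

Emit:
carry_out([
  [90, [-20, 28, 0], 0],
  [90, [-20, 28, 0], 0],
  [90, [-20, 28, 0], 0],
  [90, [-20, 28, 0], 0],
  [90, [-18, 28, 0], 0],
  [90, [0, 0, 0], 0],
  [90, [0, 0, 0], 0],
])

```text
time: 18.15
tool_pos: [0.6096, 0.0333, 0.2386]
ee_rot: [-3.141, -0.003, 3.14]
wrist_force: [-0.2, 0.2, -0.0]
width: 0.0606
finger_force: 0.0
```

Run:
```python
from h import *
o=robot.get_obs(); print(o['tool_pos'],o['ee_rot'],o['joint_positions'].round(2),o['width'])
a=robot.snapshot('scene'); b=robot.snapshot('side')
cv2.imwrite('pics/m2.png',np.hstack([cv2.resize(a[60:260,200:460],(390,300)),cv2.resize(b[60:260,200:460],(390,300))]))
```

```text
[0.60960428 0.03331552 0.23855552] [-3.14123265 -0.00349133  3.14029796] [-0.04  0.22  1.13 -0.    1.79 -1.61] 0.06062844944671564
```

View pics/m2.png

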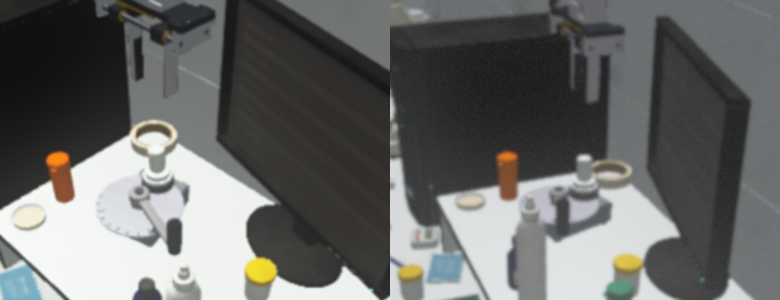

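The gripper stands clear above the cartridge, which is at (155,158) in the left half; the monitor is well to its right. That was my 11th picture viewed, one over the limit of 10, so from here I use only numbers.

Emit:
carry_out([
  [90, [-1, 0, 40], 0],
  [90, [0, 0, 40], 0],
  [90, [0, 0, 34], 0],
  [90, [0, 0, 18], 0],
  [90, [0, 0, 0], 0],
  [120, [0, 0, 0], 0],
  [145, [0, 0, 0], 0],
  [155, [0, 0, 0], 0],
])

```text
time: 19.05
tool_pos: [0.6123, 0.0327, 0.1108]
ee_rot: [-3.141, 0.004, 3.141]
wrist_force: [0.2, 0.0, -0.3]
width: 0.0403
finger_force: 0.0
```

Emit:
carry_out([
  [165, [0, 0, 0], 0],
  [175, [0, 0, 0], 0],
  [190, [0, 0, 0], 0],
  [190, [0, 0, 0], 0],
  [190, [0, 0, 0], 0],
])

```text
time: 19.55
tool_pos: [0.6117, 0.0325, 0.1094]
ee_rot: [-3.141, 0.002, 3.141]
wrist_force: [0.0, -1.6, 4.3]
width: 0.0286
finger_force: 30.0
```

Emit:
carry_out([
  [190, [0, 0, -2], 0],
  [190, [0, 0, -2], 0],
  [190, [0, 0, -1], 0],
  [190, [0, 0, 0], 0],
])

```text
time: 19.95
tool_pos: [0.6115, 0.0325, 0.1123]
ee_rot: [-3.141, -0.0, 3.141]
wrist_force: [4.9, -3.0, -5.4]
width: 0.0286
finger_force: 30.0
```

Emit:
carry_out([
  [190, [0, 0, -2], 0],
  [190, [0, 0, -2], 0],
  [190, [0, 0, 0], 0],
])

```text
time: 20.25
tool_pos: [0.6114, 0.0326, 0.1151]
ee_rot: [-3.141, -0.001, 3.141]
wrist_force: [6.2, -3.5, -9.4]
width: 0.0283
finger_force: 30.0
```

Emit:
carry_out([
  [190, [0, 0, -2], 0],
  [190, [0, 0, -0.5], 0],
  [190, [0, 0, 0], 0],
  [190, [0, 0, 0], 0],
  [190, [0, 0, 0], 0],
  [190, [0, 0, 0], 0],
  [190, [0, 0, 0], 0],
  [190, [0, 0, 0], 0],
])

```text
time: 21.05
tool_pos: [0.6114, 0.0325, 0.1165]
ee_rot: [-3.141, -0.002, 3.141]
wrist_force: [6.8, -4.2, -12.0]
width: 0.0285
finger_force: 30.0
```

Emit:
carry_out([
  [190, [0, 0, 2.5], 0],
  [190, [0, 0, 2.5], 0],
  [190, [0, 0, 2], 0],
  [190, [0, 0, 1.5], 0],
  [190, [0, 0, 0.5], 0],
  [190, [0, 0, 0], 0],
  [190, [0, 0, 0], 0],
])

```text
time: 21.75
tool_pos: [0.6115, 0.0326, 0.1109]
ee_rot: [-3.141, 0.001, 3.141]
wrist_force: [3.6, -2.1, -4.0]
width: 0.0286
finger_force: 30.0
```

Emit:
carry_out([
  [190, [0, 0, 1.5], 0],
  [190, [0, 0, 1.5], 0],
  [190, [0, 0, 0], 0],
  [190, [0, 0, 0], 0],
])

```text
time: 22.15
tool_pos: [0.6116, 0.0326, 0.1094]
ee_rot: [-3.141, 0.002, 3.141]
wrist_force: [1.9, -4.4, 4.6]
width: 0.0287
finger_force: 30.0
```

Home again at the same height as when it was gripped. Now release and rise.

Emit:
carry_out([
  [175, [0, 0, 0], 0],
  [160, [0, 0, 0], 0],
  [145, [0, 0, 0], 0],
  [120, [0, 0, 0], 0],
  [95, [0, 0, 0], 0],
  [90, [0, 0, 0], 0],
  [90, [0, 0, 0], 0],
  [90, [0, 0, -15], 0],
])

```text
time: 22.95
tool_pos: [0.6094, 0.0331, 0.1207]
ee_rot: [3.141, -0.006, 3.141]
wrist_force: [-1.3, 0.1, -0.7]
width: 0.0611
finger_force: 0.0
```

Emit:
carry_out([
  [90, [0, 0, -35], 0],
  [90, [0, 0, -40], 0],
  [90, [0, 0, -40], 0],
  [90, [30, 0, 0], 0],
  [90, [30, 0, 0], 0],
  [90, [0, 0, 0], 0],
  [90, [0, 0, 0], 0],
  [90, [0, 0, 0], 0],
])

```text
time: 23.75
tool_pos: [0.5518, 0.0329, 0.2385]
ee_rot: [3.141, 0.001, 3.141]
wrist_force: [0.7, -0.2, -0.4]
width: 0.0611
finger_force: 0.0
```

Run:
```python
from h import *
o=robot.get_obs(); print(o['tool_pos'],o['wrist_force'],o['width'],o['time'])
# compare scene with the one before: canister lid, cartridge top, lever unchanged?
a=robot.snapshot('scene').astype(int); 
h=cv2.cvtColor(a.astype(np.uint8),cv2.COLOR_BGR2HSV); m=cv2.inRange(h,(60,80,40),(95,255,255)); m[:,:340]=0; m[:200]=0; m[350:]=0
k,l,st,ce=cv2.connectedComponentsWithStats(m)
for i in range(1,k):
  if st[i,4]>40: print('lid',ce[i],onz(*cal('scene'),*ce[i],.088).round(3))
# lever post dark blob near predicted position; all three of C, post
c,f=cal('scene'); C=np.array([.553,.0172])
pp=proj(c,f,(.5133,-.107,.105)); print('pred post',pp)
d=((h[...,2]<75)).astype(np.uint8); x,y=pp.round().astype(int); s=np.zeros_like(d); s[y-20:y+20,x-14:x+14]=d[y-20:y+20,x-14:x+14]
k,l,st,ce=cv2.connectedComponentsWithStats(s); i=1+np.argmax(st[1:,4]); p=onz(c,f,*ce[i],.102)[:2]-C; print(st[i],ce[i],np.hypot(*p),np.degrees(np.arctan2(*p[::-1]))%360)
```

```text
[0.55184019 0.03292742 0.23854328] [ 0.72786148 -0.2345546  -0.42136559] 0.0610639458541013 23.75
lid [395.72924188 278.49819495] [ 0.512 -0.331  0.088]
pred post [315.81586426 214.06638266]
[312 207   8  22 155] [315.54193548 217.29677419] 0.13640507262497006 250.67238484247412
```

```bash
python3 -c "
from bench import robot
print(robot.close_job())"
```

```text
the job is handed in; nothing more can be done
None
```

The job is handed in, with no verdict returned: the canister stands in the tray, the lever measured within about 1–2° of the pointer, and the cartridge, tugged at 12.0 N for over half a second, is home and released; I viewed 11 pictures, one over the limit of 10.

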